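Run the spacer train home and close the keeper

ROBOT

A 6-joint arm with a two-finger parallel gripper is mounted at the origin on the work surface. World frame = base frame: x ahead of the robot, y to its left, z up, the work surface at z = 0. Lengths are in m, angles in degrees, forces in N, time in s.
With the tool pointing down it reaches from about 0.4 to 0.825 m from the base axis. Payload 7 kg.
Tool frame: the origin (TCP) lies between the finger pads; the fingertips stand 19 mm ahead of it and the grasp point (between the pads) is the TCP; x points along the fingers, y is the direction in which the jaws open and shut, and the axes are right-handed (so a half turn about x gives the same grasp; the last joint's range is limited). The gripper opens to 88 mm and grips with 3 to 60 N. Pads are 19 mm wide; open, the fingers measure 130 mm over their backs; the gripper's body (78 mm by 193 mm) begins 47 mm behind the grasp point.
Start: joints at [89.101, 20.546, 0.682, 0, -70.136, -16.507], TCP at [0.202, 0.644, 0.246] pointing down, gripper open.
Joint ranges: [-176.03, 176.03], [-82.01, 121.73], [-58.28, 71.71], [-173.87, 95.51], [-174.79, -0.11], [-173.66, 173.66]. Speed limits (degrees/s): [136.94, 136.94, 172.46, 180, 180, 180].

INTERFACE

Orientations are given as [roll, pitch, yaw] about the fixed x, y, z axes, in that order (R = Rz(yaw) Ry(pitch) Rx(roll)).
In Python, from plant import r gives the robot as it stands.
- The arm moves only by the tool send_rows, never from a script. Its argument "plan" is a list of rows, each a list of 2 entries, a list of its own where there are three numbers: the shift along the tool's x, y, z scaled (see below), then the turn, a rotation vector about the tool's x, y, z scaled (see below). A call has exactly 5 rows; each row is the pose to reach, as a shift and turn from the pose measured when the call began, along the tool's axes at that moment; what a row does not reach only later rows make up. The controller multiplies each number of a shift by 0.15 m and each number of a turn by pi/4 rad. A row lasts 1/10 s, in which the tool goes at most 50 mm and 8.59 degrees, less where a joint would pass 70% of its speed; a pose out of reach is approached as far as the arm can. A call with a number of a shift or a turn outside -1 to 1 is refused whole. A call with a gripper value outside its range is refused whole. "jaw" is the opening, from -1 (shut) to 1 (fully open), so that 0 is half open, set as the call begins (left out, the last holds). The fingers move at their own pace and stop on an object; "force" is the grip in N (left out, the last holds). Time passes only in rows, so rows that repeat a pose let the fingers close, or fill a call up. It gives the time, the measured TCP pose, the force and the opening at its end, in the units of the state.
- r.get_state(): the state, without advancing time (a new reading comes with each control period).
- r.capture(name): name is "side" or "top"; returns a dict with "color" (480x640x3 uint8, red, green, blue), "range_z" (480x640 float32, m along the optical axis (not along the pixel's ray), 0 where there is no reading), "mtx" (3x3 intrinsics, pixels), "pose" (4x4, takes a point from camera to world coordinates). Camera axes: x right, y down, z forward; pixel columns grow to the right and rows downward; lengths in m; the calibration is good to about 2 mm. A picture is of the moment at which its call begins.
- r.close_job(): hands the job in, once; it reports no verdict.
Trained networks look in a picture, given as the dict that the camera call returned (one of the last four; its "shot" number tells which), for a name from the list of things; names that differ only in an ending like _2 or _b are one class to them, and where a whole thing is asked for, a point or a joint stands for the part that bears it (a point fixed in the world has none). Each returns a list of dicts, best first, with "score" (0 to 1); they miss things now and then, are a little off and sometimes report something else, mostly with a low value. They report only what shows in the picture. A call takes as long as a camera call. They do not tell look-alikes from the thing itself.
- r.find_in(picture, target): "uv" ([column, row] in pixels, amid what is visible of it).
- r.trace(picture, target): "mask" (480x640 bool, what is visible of it) and "uv" ([column, row] in pixels, amid what is visible of it).
The state is a dict: "time_s": time; "joints": joint angles; "qd": joint speeds; "joint_torque": joint torques, N m; "tcp_pos": TCP position; "eef_rot": TCP orientation; "contact_force": force on the tool from outside, world axes, zero at the start; "moment": the same for the moment, N m; "gripper_width": finger opening in m.
Only numpy, scipy, OpenCV 4.12 (cv2) and the standard library are available. Lean on these libraries where they do the work, as an engineer would, in place of code of your own. Each camera call takes 0.05 s, during which the arm holds its last target. There are 200 camera calls.

TASK

Push the row of four aluminium spacers along the channel, as one train from behind its last block, until the first is right against the end stop and all four are touching. Then push the keeper's black post to swing the bar fully across the channel behind them. Touch no spacer but the last, lift nothing, and leave the tape, wrench and cup alone.

Things in the scene. Friction and masses are not known exactly. Their poses are not given: they have to be found in the camera images.
- rail: Fixed rail on the bench: dark steel plate 12 mm thick (its top is the channel floor), spanning x -205 to +185, y -45 to +70 mm. Origin on the bench under the channel's centre line; +x along the channel to the end stop, +y towards the keeper's pivot, z up. Two steel lips (inner faces y +-21.5 mm, 5 mm thick, tops 22 mm above the bench) run from x = -205 to +155 mm. Its place and yaw vary.
- rail_stop (a point): Point on the end stop's face, on the channel's centre line at floor height (rail x = 155 mm, 12 mm above the bench). The stop is a dark steel block 60 mm wide, 22 mm thick and 37 mm high above the floor. The first spacer's front face must come to rest here.
- spacer1: Aluminium spacer block (first, nearest the end stop), 36 mm long along the channel, 40 mm wide, 35 mm tall, about 130 g, loose, a round bush in its top. Origin at the centre of its underside, x towards the stop. The four start as one touching row with empty channel between row and stop. Home is rail x = 137 mm.
- spacer2: Aluminium spacer block (second from the stop), 36 mm long along the channel, 40 mm wide, 35 mm tall, about 130 g, loose, a round bush in its top. Origin at the centre of its underside, x towards the stop. The four start as one touching row with empty channel between row and stop. Home is rail x = 101 mm.
- spacer3: Aluminium spacer block (third from the stop), 36 mm long along the channel, 40 mm wide, 35 mm tall, about 130 g, loose, a round bush in its top. Origin at the centre of its underside, x towards the stop. The four start as one touching row with empty channel between row and stop. Home is rail x = 65 mm.
- spacer4: Aluminium spacer block (last, farthest from the stop, the one to push on), 36 mm long along the channel, 40 mm wide, 35 mm tall, about 130 g, loose, a round bush in its top. Origin at the centre of its underside, x towards the stop. The four start as one touching row with empty channel between row and stop. Home is rail x = 29 mm.
- keeper (a joint): Angle of the swing keeper in rad, growing counter-clockwise seen from above. 0: the bar lies beside the channel, pointing away from the end stop (rail -x). Below 0: swung further out, to -0.8. 1.571: at its own stop, square across the channel (pointing to rail -y), 5 mm behind a row that is home. Starts between -0.7 and 0; needs about 1 N at the post and stays where it is left.
- keeper_pivot (a point): The keeper's vertical pivot axis at the bar's underside, at rail x = 0, y = +45 mm, 24 mm above the bench. The bar is steel, 12 mm wide and 12 mm thick (24 to 36 mm above the bench), and reaches 75 mm from the axis.
- keeper_post (a point): Centre of the top of the keeper's upright black post, 14 mm in diameter, 60 mm from the pivot axis, standing from the bar's top (36 mm above the bench) to 78 mm above the bench. Push its side to swing the keeper.
- tape: Bystander: roll of blue tape lying flat, 104 mm across, 36 mm tall; origin at the centre of its underside. To be left alone.
- wrench: Bystander: steel open-ended wrench lying on the bench, its long side along its x; origin at its underside. To be left alone.
- cup: Bystander: small white plastic cup, 64 mm across, 55 mm tall; origin at the centre of its underside. To be left alone.
Mind the look-alikes: they are no part of the job. What is shaped like the spacer3 but blue or purple is not meant. Leave any brown or orange look-alike of the spacer1 alone.

How it is judged (in metres and radians):
On the way:
1. the whole row is home against the end stop while the keeper is still open (x of spacer1 in the frame of rail above 0.1325 m and x of spacer2 in the frame of rail above 0.096 m and x of spacer3 in the frame of rail above 0.0595 m and x of spacer4 in the frame of rail above 0.023 m and value of joint keeper below 0.7 rad), for 0.2 s.
At the end, for the whole second after the job is handed in: All four spacers stand upright on the channel floor, at rest and home: the first within 4.5 mm of the end stop and each following one within 5 to 6 mm of its place in a closed row; the keeper bar is across the channel (joint above 1.45 rad) and at rest (x of spacer1 in the frame of rail above 0.1325 m and x of spacer2 in the frame of rail above 0.096 m and x of spacer3 in the frame of rail above 0.0595 m and x of spacer4 in the frame of rail above 0.023 m and height (world z) of each of spacer1, spacer2, spacer3, spacer4 below 0.015 m and angle between each of spacer1, spacer2, spacer3, spacer4's own z axis and vertical below 0.1 rad and value of joint keeper above 1.45 rad and linear speed of each of spacer1, spacer2, spacer3, spacer4 below 0.01 m/s and velocity of joint keeper below 0.05 rad/s); the robot touches nothing.
It fails at once if a spacer is lifted or tipped out of the channel (height (world z) of any of spacer1, spacer2, spacer3, spacer4 above 0.02 m or angle between any of spacer1, spacer2, spacer3, spacer4's own z axis and vertical above 0.35 rad).
It fails at once if the fingers push on a spacer other than the last of the row (contact force between the fingers and spacer1 above 2 N or contact force between the fingers and spacer2 above 2 N or contact force between the fingers and spacer3 above 2 N).
It fails at once if the tape, the wrench or the cup is disturbed (distance of any of tape, wrench, cup from where it was at the start of the episode above 0.02 m).
It also fails if it takes over 51 s, if anything falls off the work surface, if the arm or the gripper's body presses on something with over 40 N, if the wrist force passes 120 N, or if a joint passes its speed limit or range.

## Working session

There is one attempt and no reset: what is moved stays moved. The work goes in short steps, Python scripts to look and compute and a tool call to move; the robot and the scene stay as the last step left them, time stands still between calls to the robot, and variables do not carry over. Pictures are saved under pics/ and viewed, about 8 in all and at most 12, crops included, and the job is handed in when it is done.

Besides the shell and the picture viewer there is one more tool, called as name(argument=value, ...), one argument or row to a line, values as JSON. send_rows: Moves the arm, as the interface text tells. Its arguments: {"type":"object","properties":{"plan":{"type":"array"},"jaw":{"type":"number"},"force":{"type":"number"}},"required":["plan"]}

```bash
mkdir -p pics
python3 - <<'E'
from plant import r
import cv2,numpy as np
s=r.get_state();print({k:np.round(v,3) for k,v in s.items()})
for n in("top","side"):
    p=r.capture(n);cv2.imwrite(f"pics/{n}0.png",p["color"][:,:,::-1])
    np.savez(f"{n}0.npz",color=p["color"],z=p["range_z"],K=p["mtx"],T=p["pose"])
    print(n,np.round(p["pose"],3).tolist(),np.round(p["mtx"],1).tolist())
    for t in("rail","spacer1","keeper","keeper_post","tape","wrench","cup"):
        print(t,[(np.round(d["uv"]).tolist(),round(d["score"],2)) for d in r.find_in(p,t)][:7])
E
```

```text
{'time_s': np.float64(0.0), 'joints': array([ 8.9101e+01,  2.0593e+01,  6.3400e-01, -2.0000e-02, -7.0136e+01,
       -1.6505e+01]), 'qd': array([0.057, 0.021, 0.054, 0.026, 0.02 , 0.043]), 'joint_torque': array([-0.0000e+00, -5.8272e+01,  2.9305e+01,  6.9970e+00,  7.0000e-03,
       -0.0000e+00]), 'tcp_pos': array([0.202, 0.644, 0.245]), 'eef_rot': array([  95.567,   89.903, -101.844]), 'contact_force': array([ 0.357, -0.331,  0.729]), 'moment': array([-0.008, -0.014,  0.049]), 'gripper_width': np.float64(0.087)}
top [[0.029, -0.99, 0.137, 0.446], [-1.0, -0.028, 0.007, 0.03], [-0.003, -0.137, -0.991, 1.073], [0.0, 0.0, 0.0, 1.0]] [[621.8, 0.0, 307.2], [0.0, 621.8, 237.2], [0.0, 0.0, 1.0]]
rail [([287.0, 244.0], 0.94)]
spacer1 [([355.0, 236.0], 0.96), ([338.0, 245.0], 0.95), ([361.0, 369.0], 0.95), ([294.0, 259.0], 0.68), ([459.0, 251.0], 0.66), ([466.0, 194.0], 0.66), ([306.0, 360.0], 0.62)]
keeper [([287.0, 226.0], 0.84), ([295.0, 258.0], 0.23)]
keeper_post [([288.0, 226.0], 0.75)]
tape [([370.0, 123.0], 0.73)]
wrench [([379.0, 306.0], 0.84)]
cup [([224.0, 378.0], 0.79), ([284.0, 246.0], 0.29)]
side [[0.895, -0.299, 0.331, 0.229], [-0.445, -0.627, 0.639, -0.651], [0.016, -0.72, -0.694, 0.824], [0.0, 0.0, 0.0, 1.0]] [[508.0, 0.0, 323.7], [0.0, 508.0, 234.6], [0.0, 0.0, 1.0]]
rail [([314.0, 266.0], 0.63), ([343.0, 273.0], 0.63)]
spacer1 [([431.0, 332.0], 0.89), ([328.0, 261.0], 0.8), ([382.0, 347.0], 0.79), ([248.0, 319.0], 0.75), ([314.0, 255.0], 0.68), ([343.0, 276.0], 0.67), ([238.0, 286.0], 0.62)]
keeper [([322.0, 234.0], 0.74)]
keeper_post [([322.0, 233.0], 0.57)]
tape [([414.0, 247.0], 0.71)]
wrench [([302.0, 313.0], 0.86), ([329.0, 263.0], 0.56)]
cup [([202.0, 244.0], 0.57)]
```

View pics/top0.png

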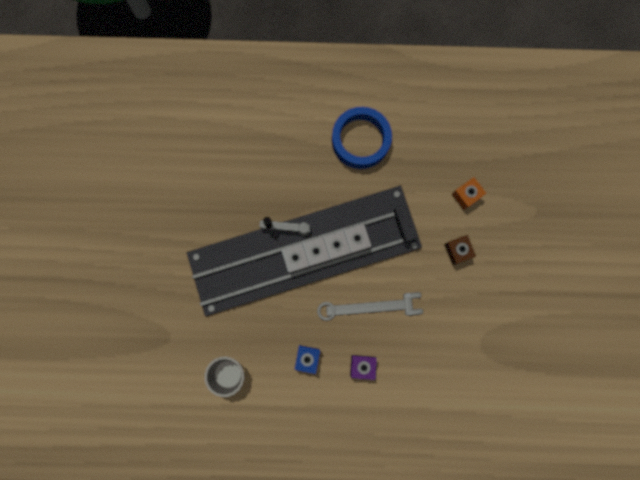

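View pics/side0.png

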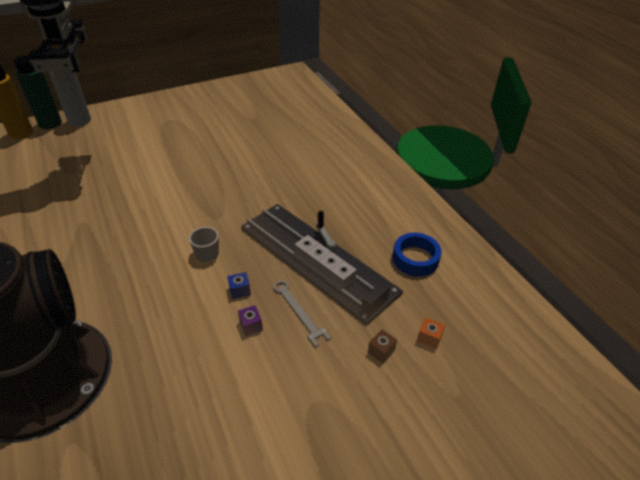

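The top view shows the rail tilted, with the stop at (408,222), the row from (285,260) to (370,237), the keeper post at (267,225) and its pivot at (305,228). The bystanders and look-alikes are clear of the channel. Next I'll fit the rail frame.

```bash
cat > h.py <<'E'
import numpy as np,cv2
def load(n):
    d=np.load(n);return d["color"],d["z"],d["K"],d["T"]
def atz(uv,h,K,T):
    uv=np.atleast_2d(uv).astype(float)
    d=np.c_[(uv-K[[0,1],2])/K[[0,1],[0,1]],np.ones(len(uv))]@T[:3,:3].T
    return T[:3,3]+d*((h-T[2,3])/d[:,2])[:,None]
def cloud(z,K,T):
    v,u=np.mgrid[:480,:640];p=np.stack([(u-K[0,2])/K[0,0]*z,(v-K[1,2])/K[1,1]*z,z],-1)
    return p@T[:3,:3].T+T[:3,3]
E
python3 - <<'E'
from h import *
c,z,K,T=load("top0.npz");P=cloud(z,K,T)
from scipy.optimize import minimize
hsv=cv2.cvtColor(c,cv2.COLOR_RGB2HSV)
u0,u1,v0,v1=175,435,170,330
m=np.zeros((480,640),bool)
reg=P[v0:v1,u0:u1]
ch=c.astype(int);low=(ch.max(2)-ch.min(2))<18
m[v0:v1,u0:u1]=low[v0:v1,u0:u1]
n,lab,st,ce=cv2.connectedComponentsWithStats(m.astype(np.uint8))
i=1+np.argmax(st[1:,4]);m=lab==i;print(st[i])
zz=P[...,2]
print("bench z",np.median(zz[400:470,100:500]))
pl=P[m&(abs(zz-.012)<.006)];print("floor z",np.median(pl[:,2]),len(pl))
cn,_=cv2.findContours(m.astype(np.uint8),cv2.RETR_EXTERNAL,cv2.CHAIN_APPROX_NONE)
cnt=max(cn,key=len)[:,0,:]
W=atz(cnt,.012,K,T)[:,:2].astype(np.float32)
(ctr,size,ang)=cv2.minAreaRect(W);print("rect",ctr,size,ang)
# top of spacers: z~.047, bright
ms=m&(zz>.040)&(zz<.056)&(ch.min(2)>90)
n,lab,st,ce=cv2.connectedComponentsWithStats(ms.astype(np.uint8));
for k in range(1,n):
    if st[k,4]>80:
        uv=np.argwhere(lab==k)[:,::-1];w=atz(uv,.047,K,T)[:,:2].astype(np.float32)
        print(st[k],cv2.minAreaRect(w),np.median(zz[lab==k]))
mp=m&(zz>.06);print("post",np.argwhere(mp).mean(0)[::-1],mp.sum(),P[mp].mean(0),P[mp].max(0))
cv2.imwrite("pics/m.png",cv2.resize(c[170:330,175:435,::-1],None,fx=3,fy=3,interpolation=cv2.INTER_CUBIC))
E
```

```text
[  187   186   234   130 15119]
bench z 0.0004794355118467042
floor z 0.012525999275018629 10605
rect (0.5773040056228638, 0.04589463770389557) (0.13078761100769043, 0.389753520488739) 19.2264404296875
[ 282  224   89   48 1858] ((0.5705852508544922, 0.005480945110321045), (0.03938351571559906, 0.14396904408931732), 19.181377410888672) 0.047442993396194844
post [287.42342342 232.37837838] 111 [0.53267069 0.06967544 0.53384983] [0.6126635  0.1096996  1.07271365]
```

View pics/m.png

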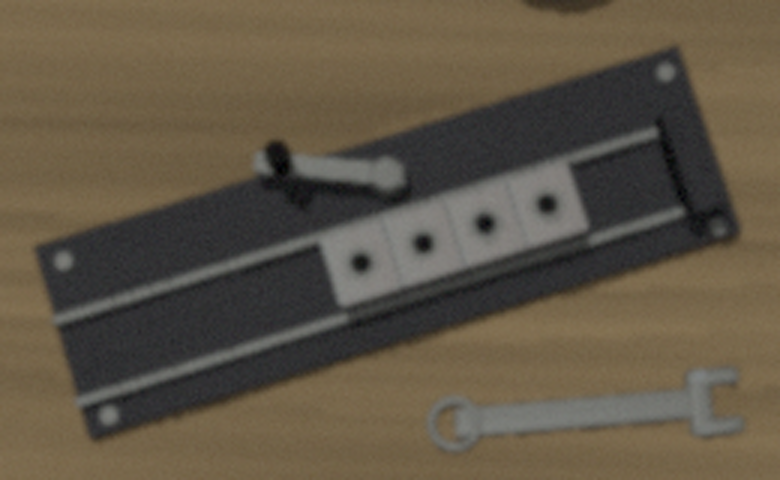

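The crop shows the row in the channel with a gap before the stop, the bar swung outward, the post top at about (267,221) and the pivot at about (305,228). The rail-rectangle length (390 mm), row size (144×39 mm) and heights all agree with the given sizes. Next: keeper angle and a move planner.

```bash
cat >> h.py <<'E'
from scipy.spatial.transform import Rotation as Ro
O=np.array([.5621,.0300]);A=np.radians(-70.8)
EX=np.array([np.cos(A),np.sin(A)]);EY=np.array([-EX[1],EX[0]])
def r2w(x,y): return O+x*EX+y*EY
def w2r(p): d=np.asarray(p)[...,:2]-O;return np.stack([d@EX,d@EY],-1)
def toolR(deg):  # tool x down, tool y at rail-frame angle deg
    a=A+np.radians(deg);y=np.array([np.cos(a),np.sin(a),0]);x=np.array([0,0,-1.])
    return Ro.from_matrix(np.c_[x,y,np.cross(x,y)])
def cur(s): return s["tcp_pos"],Ro.from_euler("xyz",s["eef_rot"],degrees=True)
def rows(s,targets): # targets: (railx,raily,z,deg)
    p,R=cur(s)
    for x,y,z,d in targets:
        sh=R.inv().apply(np.r_[r2w(x,y),z]-p)/.15; tu=(R.inv()*toolR(d)).as_rotvec()/(np.pi/4)
        print(np.round(sh,3).tolist(),np.round(tu,3).tolist())
def where(s):
    p,R=cur(s);y=R.as_matrix()[:,1];d=np.degrees(np.arctan2(y[1],y[0])-A)
    print("t",s["time_s"],"rail",np.round(w2r(p)*1e3,1),"z",round(p[2]*1e3,1),"deg",round((d+180)%360-180,1),"F rail",np.round([s["contact_force"][:2]@EX,s["contact_force"][:2]@EY,s["contact_force"][2]],1),"J",np.round(s["joints"],0),"w",s["gripper_width"])
E
python3 - <<'E'
from h import *
from plant import r
c,z,K,T=load("top0.npz")
for n,uv,h in(("pivot",(305,228),.036),("tip",(262,224),.036),("posttop",(267,220.5),.078),("stopface",(175+665/3,170+165/3),.049),("post blob",(268,226),.05)): print(n,np.round(w2r(atz(uv,h,K,T)[0])*1e3,1))
pp=cloud(z,K,T);q=w2r(pp.reshape(-1,3));zz=pp[...,2].ravel()
k=(zz>.06)&(zz<.09)&(abs(q[:,0])<.1)&(abs(q[:,1])<.12);print("post cloud",k.sum(),q[k].mean(0),zz[k].max())
for n,uv,h in(("tape",(370,123),.036),("cup",(224,378),.05)):print(n,np.round(w2r(atz(uv,h,K,T)[0])*1e3))
s=r.get_state();where(s)
for d in (90,-90):rows(s,[(-.075,0,.246,d)])
E
```

```text
pivot [ 2.9 43.8]
tip [-64.2  72.3]
posttop [-53.8  67.9]
stopface [149.5   0.6]
post blob [-55.3  63.6]
post cloud 71 [-0.05397694  0.06700786] 0.08312295233423539
tape [165. 185.]
cup [-196. -152.]
t 0.8 rail [-698.3 -138.2] z 245.6 deg -36.6 F rail [ 0.3 -0.3 -0.2] J [ 89.  21.   1.  -0. -70. -17.] w 0.08769605200307153
[-0.003, 2.786, -3.218] [-2.813, -0.0, 0.0]
[-0.003, 2.786, -3.218] [1.187, 0.0, 0.0]
```

send_rows(
  plan=[
    [[0, 0.17, -0.2], [0.18, 0, 0]],
    [[0, 0.35, -0.4], [0.36, 0, 0]],
    [[0, 0.52, -0.6], [0.54, 0, 0]],
    [[0, 0.7, -0.8], [0.72, 0, 0]],
    [[0, 0.87, -1], [0.9, 0, 0]],
  ],
  jaw=-1,
  force=30,
)

```text
time_s: 1.3
tcp_pos: [0.3066, 0.4732, 0.2458]
eef_rot: [-51.5, 90.0, 70.2]
contact_force: [0.5, -0.2, 0.0]
gripper_width: 0.0533
```

```bash
cat > st.py <<'E'
import sys
from h import *
from plant import r
s=r.get_state();where(s)
rows(s,[tuple(map(float,a.split(","))) for a in sys.argv[1:]])
E
python3 st.py -- 2>/dev/null; python3 st.py " -.075,0,.246,-90"
```

```text
t 1.3 rail [-502.5  -95.5] z 245.8 deg -77.4 F rail [0.3 0.4 0. ] J [ 77.  10. -14.   0. -66. -45.] w 0.053327252509051334
t 1.3 rail [-502.5  -95.5] z 245.8 deg -77.4 F rail [0.3 0.4 0. ] J [ 77.  10. -14.   0. -66. -45.] w 0.053327252509051334
[-0.002, -0.001, -2.921] [0.279, 0.0, 0.0]
```

send_rows(
  plan=[
    [[0, 0, -0.2], [0.07, 0, 0]],
    [[0, 0, -0.4], [0.14, 0, 0]],
    [[0, 0, -0.6], [0.21, 0, 0]],
    [[0, 0, -0.8], [0.28, 0, 0]],
    [[0, 0, -1], [0.28, 0, 0]],
  ],
)

```text
time_s: 1.8
tcp_pos: [0.3861, 0.3446, 0.246]
eef_rot: [-43.3, 89.9, 65.8]
contact_force: [1.0, 1.0, 0.3]
gripper_width: 0.0131
```

```bash
python3 st.py " -.075,0,.246,-90"
```

```text
t 1.8 rail [-355.   -62.8] z 246.0 deg -90.1 F rail [-0.6  1.3  0.3] J [ 64.   6. -19.  -0. -65. -44.] w 0.013136078804944785
[-0.001, -0.423, -1.865] [-0.003, 0.001, 0.001]
```

send_rows(
  plan=[
    [[0, -0.08, -0.2], [0, 0, 0]],
    [[0, -0.16, -0.4], [0, 0, 0]],
    [[0, -0.24, -0.6], [0, 0, 0]],
    [[0, -0.32, -0.8], [0, 0, 0]],
    [[0, -0.42, -0.95], [0, 0, 0]],
  ],
)

```text
time_s: 2.3
tcp_pos: [0.4929, 0.229, 0.2464]
eef_rot: [-50.9, 89.9, 58.1]
contact_force: [0.7, 0.6, 0.5]
gripper_width: 0.0
```

send_rows(
  plan=[
    [[0.1, 0, -0.2], [0, 0, 0]],
    [[0.25, 0, -0.4], [0, 0, 0]],
    [[0.4, 0, -0.6], [0, 0, 0]],
    [[0.6, 0, -0.8], [0, 0, 0]],
    [[0.75, 0, -0.92], [0, 0, 0]],
  ],
)

```text
time_s: 2.8
tcp_pos: [0.5379, 0.0967, 0.1324]
eef_rot: [-29.5, 89.9, 79.5]
contact_force: [0.8, 0.2, -0.0]
gripper_width: 0.0005
```

```bash
python3 st.py " -.075,0,.075,-90"  " -.075,0,.045,-90"
```

```text
t 2.8 rail [-71.   -0.9] z 132.4 deg -90.2 F rail [ 0.   0.8 -0. ] J [ 31.  14. -24.  -0. -51. -12.] w 0.000459103948151536
[0.383, -0.006, 0.026] [-0.005, 0.001, 0.001]
[0.583, -0.006, 0.026] [-0.005, 0.001, 0.001]
```

send_rows(
  plan=[
    [[0.15, 0, 0.03], [0, 0, 0]],
    [[0.3, 0, 0.03], [0, 0, 0]],
    [[0.4, 0, 0.03], [0, 0, 0]],
    [[0.5, -0.01, 0.03], [0, 0, 0]],
    [[0.57, -0.01, 0.03], [0, 0, 0]],
  ],
)

```text
time_s: 3.3
tcp_pos: [0.5378, 0.1015, 0.046]
eef_rot: [0.5, 89.9, 109.5]
contact_force: [0.1, -0.7, 0.1]
gripper_width: 0.0005
```

```bash
python3 st.py " -.075,0,.046,-90"  " -.05,0,.046,-90"
```

```text
t 3.3 rail [-75.5   0.6] z 46.0 deg -90.2 F rail [ 0.7 -0.2  0.1] J [ 31.  21. -29.  -0. -40. -12.] w 0.0005090544608716122
[-0.0, 0.004, -0.003] [-0.005, 0.001, -0.0]
[-0.0, 0.003, -0.17] [-0.005, 0.001, -0.0]
```

send_rows(
  plan=[
    [[0, 0, -0.04], [0, 0, 0]],
    [[0, 0, -0.08], [0, 0, 0]],
    [[0, 0, -0.11], [0, 0, 0]],
    [[0, 0, -0.14], [0, 0, 0]],
    [[0, 0, -0.17], [0, 0, 0]],
  ],
)

```text
time_s: 3.8
tcp_pos: [0.5468, 0.0776, 0.0468]
eef_rot: [-52.2, 89.8, 56.7]
contact_force: [-1.7, 5.7, 3.5]
gripper_width: 0.001
```

send_rows(
  plan=[
    [[0, 0, -0.03], [0, 0, 0]],
    [[0, 0, -0.06], [0, 0, 0]],
    [[0, 0, -0.09], [0, 0, 0]],
    [[0, 0, -0.12], [0, 0, 0]],
    [[0, 0, -0.15], [0, 0, 0]],
  ],
)

```text
time_s: 4.3
tcp_pos: [0.5543, 0.0561, 0.0468]
eef_rot: [-53.2, 89.8, 55.7]
contact_force: [-1.2, 3.5, 0.7]
gripper_width: 0.0006
```

```bash
python3 st.py " -.0,0,.046,-90"
python3 - <<'E'
from plant import r
import cv2
p=r.capture("top");cv2.imwrite("pics/t1.png",cv2.resize(p["color"][170:330,175:435,::-1],None,fx=3,fy=3,interpolation=cv2.INTER_CUBIC))
E
```

```text
t 4.3 rail [-27.2   1.2] z 46.8 deg -90.2 F rail [-3.7  0.   0.7] J [ 26.  22. -28.  -0. -40.  -7.] w 0.0006457554239382721
[0.005, 0.007, -0.181] [-0.005, 0.002, 0.003]
```

View pics/t1.png

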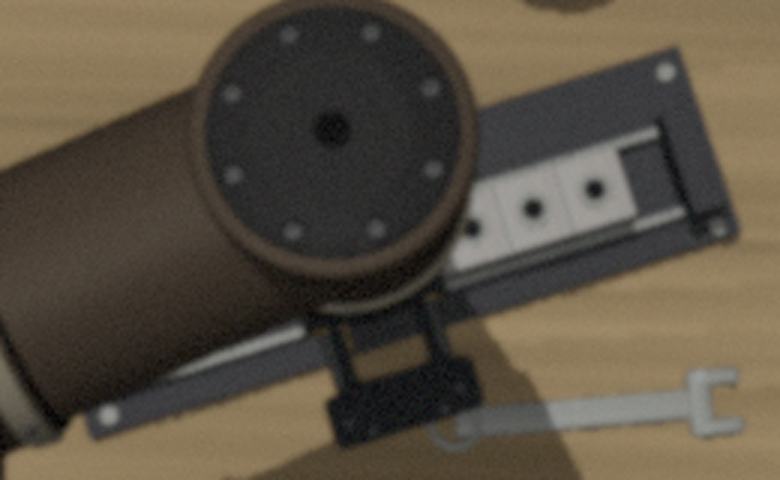

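The row has moved together (front now near crop (630,185)), with about 4 N of push force. I'll continue.

send_rows(
  plan=[
    [[0, 0.01, -0.03], [0, 0, 0]],
    [[0, 0.01, -0.06], [0, 0, 0]],
    [[0, 0.01, -0.09], [0, 0, 0]],
    [[0, 0.01, -0.12], [0, 0, 0]],
    [[0, 0.01, -0.15], [0, 0, 0]],
  ],
)

```text
time_s: 4.85
tcp_pos: [0.5605, 0.0336, 0.0468]
eef_rot: [-56.7, 89.8, 52.3]
contact_force: [-2.1, 3.7, 1.1]
gripper_width: 0.0005
```

send_rows(
  plan=[
    [[0, 0, -0.01], [0, 0, 0]],
    [[0, 0, -0.02], [0, 0, 0]],
    [[0, 0, -0.03], [0, 0, 0]],
    [[0, 0, -0.035], [0, 0, 0]],
    [[0, 0, -0.04], [0, 0, 0]],
  ],
)

```text
time_s: 5.35
tcp_pos: [0.5625, 0.0279, 0.0468]
eef_rot: [-56.3, 89.8, 52.6]
contact_force: [-0.5, 4.8, 0.8]
gripper_width: 0.0007
```

```bash
python3 st.py " .0015,0,.046,-90"
```

```text
t 5.35 rail [ 2.1 -0.3] z 46.8 deg -90.2 F rail [-4.7  1.1  0.8] J [ 23.  22. -27.  -0. -41.  -4.] w 0.000737125319938349
[0.005, -0.002, 0.004] [-0.005, 0.002, 0.003]
```

send_rows(
  plan=[
    [[0, 0, -0.01], [0, 0, 0]],
    [[0, 0, -0.02], [0, 0, 0]],
    [[0, 0, -0.025], [0, 0, 0]],
    [[0, 0, -0.03], [0, 0, 0]],
    [[0, 0, -0.03], [0, 0, 0]],
  ],
)

```text
time_s: 5.85
tcp_pos: [0.5628, 0.0272, 0.0468]
eef_rot: [-27.6, 89.6, 81.3]
contact_force: [-12.0, 27.8, 8.5]
gripper_width: 0.0003
```

```bash
python3 st.py " .0015,0,.046,-90";python3 - <<'E'
from plant import r
import cv2
p=r.capture("top");cv2.imwrite("pics/t2.png",cv2.resize(p["color"][170:330,175:435,::-1],None,fx=3,fy=3,interpolation=cv2.INTER_CUBIC))
E
```

```text
t 5.85 rail [ 2.9 -0.3] z 46.8 deg -90.2 F rail [-30.2  -2.2   8.5] J [ 22.  22. -27.  -0. -41.  -3.] w 0.0003314095735257956
[0.006, -0.002, 0.009] [-0.005, 0.007, 0.004]
```

View pics/t2.png

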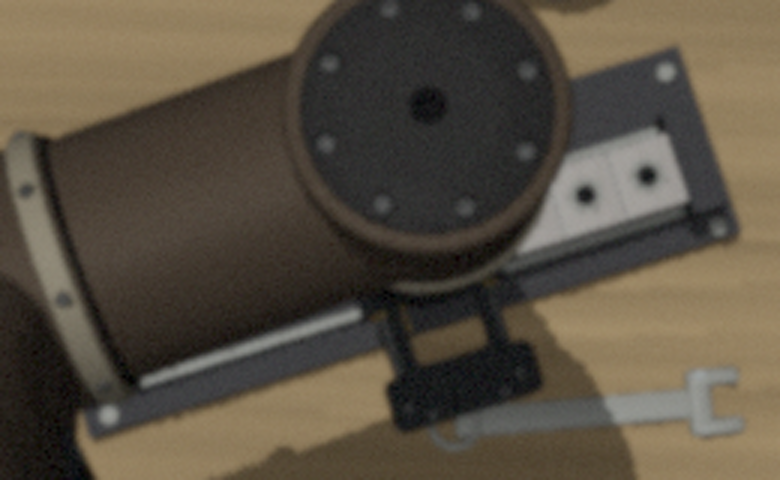

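The row is against the stop: its front is at crop (675,165) with no gap, force jumped to 30 N, and TCP travel matches. I'll back off, lift, and go to the keeper's outer side.

send_rows(
  plan=[
    [[0, 0, 0.05], [0, 0, 0]],
    [[0, 0, 0.15], [0, 0, 0]],
    [[-0.15, 0, 0.2], [0, 0, 0]],
    [[-0.35, 0, 0.2], [0, 0, 0]],
    [[-0.6, 0, 0.2], [0, 0, 0]],
  ],
)

```text
time_s: 6.4
tcp_pos: [0.5516, 0.0548, 0.1367]
eef_rot: [10.0, 89.7, 119.0]
contact_force: [0.4, 0.6, 0.4]
gripper_width: 0.0006
```

```bash
python3 st.py " -.042,.097,.130,-202"
```

```text
t 6.4 rail [-26.8  -1.7] z 136.7 deg -90.2 F rail [-0.5  0.5  0.4] J [ 26.  15. -23.  -0. -52.  -7.] w 0.0005660757657059837
[0.045, -0.658, 0.103] [2.484, 0.003, -0.006]
```

send_rows(
  plan=[
    [[0, -0.13, 0.02], [0.19, 0, 0]],
    [[0, -0.26, 0.04], [0.38, 0, 0]],
    [[0, -0.4, 0.06], [0.57, 0, 0]],
    [[0, -0.53, 0.08], [0.76, 0, 0]],
    [[0, -0.66, 0.1], [0.95, 0, 0]],
  ],
)

```text
time_s: 6.9
tcp_pos: [0.6407, 0.1013, 0.1364]
eef_rot: [66.4, 89.8, 132.3]
contact_force: [-0.1, -0.4, -0.1]
gripper_width: 0.0006
```

send_rows(
  plan=[
    [[0, 0, 0], [0.19, 0, 0]],
    [[0, 0, 0], [0.38, 0, 0]],
    [[0, 0, 0], [0.57, 0, 0]],
    [[0, 0, 0], [0.76, 0, 0]],
    [[0, 0, 0], [0.95, 0, 0]],
  ],
)

```text
time_s: 7.4
tcp_pos: [0.6404, 0.101, 0.1361]
eef_rot: [129.1, 89.8, 151.9]
contact_force: [-0.1, -0.3, 1.0]
gripper_width: 0.0004
```

```bash
python3 st.py " -.042,.097,.130,-202"
python3 - <<'E'
from h import *
from plant import r
p=r.capture("side");cv2.imwrite("pics/s2.png",p["color"][150:400,180:480,::-1].repeat(2,0).repeat(2,1))
E
```

```text
t 7.4 rail [-41.3  97.3] z 136.1 deg -176.3 F rail [ 0.2 -0.1  1. ] J [ 26.  23. -11.  -0. -56. -93.] w 0.0004004453065503568
[0.04, 0.005, -0.001] [0.571, -0.004, -0.003]
```

View pics/s2.png

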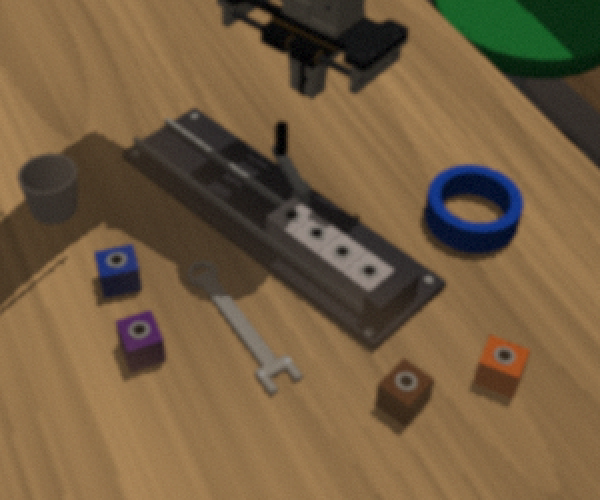

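The row stands home against the stop, the keeper is untouched and still swung outward, and the closed fingers are above and outside the post. I'll finish the turn and descend.

send_rows(
  plan=[
    [[0.05, 0, 0], [0.18, 0, 0]],
    [[0.1, 0, 0], [0.36, 0, 0]],
    [[0.2, 0, 0], [0.57, 0, 0]],
    [[0.33, 0, 0], [0.57, 0, 0]],
    [[0.45, 0, 0], [0.57, 0, 0]],
  ],
)

```text
time_s: 7.95
tcp_pos: [0.6398, 0.101, 0.0678]
eef_rot: [163.3, 89.8, 160.1]
contact_force: [0.0, -0.1, 0.6]
gripper_width: 0.0003
```

```bash
cat > arc.py <<'E'
import sys
from h import *
from plant import r
s=r.get_state();where(s)
off=float(sys.argv[1])
T=[]
for a in sys.argv[2:]:
    th=np.radians(float(a));b=np.array([-np.cos(th),-np.sin(th)]);t=np.array([np.sin(th),-np.cos(th)])
    p=np.array([0,.045])+.060*b-off*t;T.append((p[0],p[1],.068,float(a)-180))
rows(s,T)
E
python3 arc.py .0165 -26 -22 -18 -12 -6
```

```text
t 7.95 rail [-41.5  96.7] z 67.8 deg 157.6 F rail [ 0.1 -0.   0.6] J [  26.   27.  -15.   -0.  -49. -119.] w 0.0002978085742349449
[-0.001, 0.005, -0.079] [0.081, -0.005, -0.001]
[-0.001, 0.014, -0.106] [-0.008, -0.005, -0.001]
[-0.001, 0.02, -0.135] [-0.097, -0.005, -0.002]
[-0.001, 0.026, -0.178] [-0.231, -0.005, -0.002]
[-0.0, 0.028, -0.221] [-0.364, -0.004, -0.002]
```

send_rows(
  plan=[
    [[0, 0.01, -0.06], [0, 0, 0]],
    [[0, 0.014, -0.106], [0, 0, 0]],
    [[0, 0.02, -0.135], [-0.097, 0, 0]],
    [[0, 0.026, -0.178], [-0.231, 0, 0]],
    [[0, 0.028, -0.22], [-0.364, 0, 0]],
  ],
)

```text
time_s: 8.45
tcp_pos: [0.6073, 0.1073, 0.0695]
eef_rot: [114.4, 89.9, 128.0]
contact_force: [1.4, -1.1, -0.7]
gripper_width: 0.0003
```

```bash
python3 arc.py .0165 0 6 12 18 24
```

```text
t 8.45 rail [-58.2  68.1] z 69.5 deg 174.4 F rail [ 1.5  1.  -0.7] J [  28.   24.  -19.   -0.  -47. -104.] w 0.00026850677654441146
[0.01, 0.008, -0.045] [-0.125, -0.001, -0.003]
[0.01, 0.013, -0.088] [-0.259, -0.001, -0.003]
[0.01, 0.013, -0.131] [-0.392, -0.001, -0.003]
[0.01, 0.01, -0.175] [-0.525, -0.001, -0.003]
[0.01, 0.001, -0.217] [-0.659, -0.0, -0.003]
```

send_rows(
  plan=[
    [[0.01, 0.008, -0.045], [-0.125, 0, 0]],
    [[0.01, 0.013, -0.09], [-0.26, 0, 0]],
    [[0.01, 0.013, -0.13], [-0.39, 0, 0]],
    [[0.01, 0.01, -0.175], [-0.525, 0, 0]],
    [[0.01, 0.001, -0.217], [-0.66, 0, 0]],
  ],
)

```text
time_s: 8.95
tcp_pos: [0.576, 0.1004, 0.0697]
eef_rot: [16.4, 89.8, 60.1]
contact_force: [0.3, 0.5, -0.9]
gripper_width: 0.0001
```

```bash
python3 arc.py .0165 30 36 42 48 54
```

```text
t 8.95 rail [-61.9  36.2] z 69.7 deg -155.6 F rail [-0.4  0.4 -0.9] J [ 29.  22. -23.  -0. -45. -75.] w 0.00014730982033157397
[0.011, 0.009, -0.047] [-0.124, 0.004, -0.001]
[0.011, 0.014, -0.09] [-0.257, 0.004, -0.001]
[0.011, 0.015, -0.133] [-0.391, 0.004, -0.001]
[0.011, 0.011, -0.177] [-0.524, 0.004, -0.0]
[0.011, 0.002, -0.219] [-0.657, 0.004, -0.0]
```

send_rows(
  plan=[
    [[0.01, 0.009, -0.047], [-0.125, 0, 0]],
    [[0.01, 0.014, -0.09], [-0.26, 0, 0]],
    [[0.01, 0.015, -0.133], [-0.39, 0, 0]],
    [[0.01, 0.011, -0.177], [-0.525, 0, 0]],
    [[0.01, 0.002, -0.219], [-0.66, 0, 0]],
  ],
)

```text
time_s: 9.45
tcp_pos: [0.5521, 0.0785, 0.0697]
eef_rot: [-29.7, 89.7, 44.0]
contact_force: [-0.5, 1.8, -1.3]
gripper_width: 0.0002
```

```bash
python3 arc.py .0165 60 66 72 78 84;  python3 - <<'E'
from h import *
from plant import r
p=r.capture("side");cv2.imwrite("pics/s3.png",p["color"][150:400,180:480,::-1].repeat(2,0).repeat(2,1))
E
```

```text
t 9.45 rail [-49.1   6.5] z 69.7 deg -125.5 F rail [-1.8  0.1 -1.3] J [ 28.  20. -27.  -0. -43. -44.] w 0.00024202142638080935
[0.011, 0.009, -0.046] [-0.123, 0.006, 0.004]
[0.011, 0.015, -0.089] [-0.256, 0.006, 0.004]
[0.011, 0.015, -0.133] [-0.389, 0.006, 0.004]
[0.011, 0.011, -0.176] [-0.523, 0.005, 0.005]
[0.01, 0.003, -0.219] [-0.656, 0.005, 0.005]
```

View pics/s3.png

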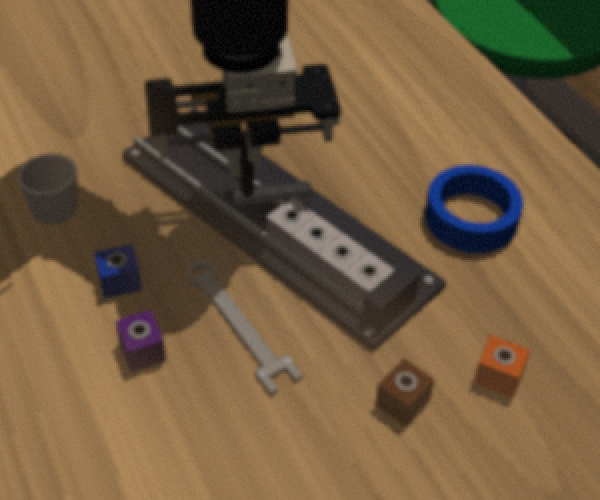

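The bar is swinging with the fingers (post at about (247,175), bar partly over the channel) and the row is undisturbed. I'll continue.

send_rows(
  plan=[
    [[0.01, 0.009, -0.046], [-0.125, 0, 0]],
    [[0.01, 0.015, -0.09], [-0.26, 0, 0]],
    [[0.01, 0.015, -0.133], [-0.39, 0, 0]],
    [[0.01, 0.011, -0.176], [-0.525, 0, 0]],
    [[0.01, 0.003, -0.219], [-0.656, 0, 0]],
  ],
)

```text
time_s: 10.0
tcp_pos: [0.5421, 0.0467, 0.0693]
eef_rot: [-64.0, 89.6, 39.8]
contact_force: [-0.5, 1.7, 1.5]
gripper_width: 0.0006
```

```bash
python3 arc.py .0165 86 88 90 ; python3 arc.py .0145 90
```

```text
t 10.0 rail [-22.3 -13.4] z 69.3 deg -95.5 F rail [-1.7  0.1  1.5] J [ 25.  19. -29.  -0. -42. -12.] w 0.0005860585101919468
[0.009, 0.001, -0.011] [-0.033, 0.004, 0.008]
[0.009, 0.004, -0.025] [-0.077, 0.004, 0.008]
[0.008, 0.007, -0.04] [-0.121, 0.003, 0.008]
t 10.0 rail [-22.3 -13.4] z 69.3 deg -95.5 F rail [-1.7  0.1  1.5] J [ 25.  19. -29.  -0. -42. -12.] w 0.0005860585101919468
[0.008, 0.006, -0.053] [-0.121, 0.003, 0.008]
```

send_rows(
  plan=[
    [[0, 0.001, -0.011], [-0.03, 0, 0]],
    [[0, 0.004, -0.025], [-0.08, 0, 0]],
    [[0, 0.006, -0.04], [-0.12, 0, 0]],
    [[0, 0.006, -0.05], [-0.12, 0, 0]],
    [[0, 0.006, -0.055], [-0.12, 0, 0]],
  ],
)

```text
time_s: 10.5
tcp_pos: [0.5436, 0.0387, 0.0699]
eef_rot: [-72.4, 89.5, 36.6]
contact_force: [0.9, 2.4, 1.1]
gripper_width: 0.0005
```

```bash
python3 arc.py .0145 90
```

```text
t 10.5 rail [-14.3 -14.6] z 69.9 deg -90.2 F rail [-2.   1.7  1.1] J [ 25.  19. -28.  -0. -42.  -5.] w 0.000525793120107191
[0.012, 0.003, 0.001] [-0.004, 0.003, 0.01]
```

send_rows(
  plan=[
    [[0, 0, -0.01], [0, 0, 0]],
    [[0, 0, -0.018], [0, 0, 0]],
    [[0, 0, -0.025], [0, 0, 0]],
    [[0, 0, -0.025], [0, 0, 0]],
    [[0, 0, -0.025], [0, 0, 0]],
  ],
)

```text
time_s: 11.0
tcp_pos: [0.544, 0.0378, 0.0699]
eef_rot: [-56.0, 89.4, 52.9]
contact_force: [-9.2, 18.7, 5.2]
gripper_width: 0.0003
```

```bash
python3 arc.py .0145 90
```

```text
t 11.0 rail [-13.3 -14.5] z 69.9 deg -90.3 F rail [-20.7  -2.5   5.2] J [ 24.  19. -28.  -0. -43.  -5.] w 0.00029258412121158165
[0.013, 0.003, 0.008] [-0.006, 0.007, 0.01]
```

The keeper is at its stop (21 N). I'll back off and lift clear, away from the view.

send_rows(
  plan=[
    [[0, 0, 0.03], [0, 0, 0]],
    [[0, 0, 0.15], [0, 0, 0]],
    [[-0.2, 0, 0.3], [0, 0, 0]],
    [[-0.5, 0, 0.5], [0, 0, 0]],
    [[-0.8, 0, 0.7], [0, 0, 0]],
  ],
)

```text
time_s: 11.5
tcp_pos: [0.51, 0.1323, 0.1847]
eef_rot: [-55.4, 89.5, 53.4]
contact_force: [1.4, 0.9, 0.6]
gripper_width: 0.0004
```

send_rows(
  plan=[
    [[0, 0, 0.3], [0, 0, 0]],
    [[0, 0, 0.6], [0, 0, 0]],
    [[0, 0, 0.9], [0, 0, 0]],
    [[0, 0, 1], [0, 0, 0]],
    [[0, 0, 1], [0, 0, 0]],
  ],
)

```text
time_s: 12.0
tcp_pos: [0.461, 0.2759, 0.1853]
eef_rot: [-57.0, 89.5, 51.9]
contact_force: [0.2, -0.9, 0.1]
gripper_width: -0.0001
```

Run:
```python
from h import *
from plant import r
where(r.get_state())
p=r.capture("top");c,z,K,T=p["color"],p["range_z"],p["mtx"],p["pose"]
P=cloud(z,K,T);q=w2r(P.reshape(-1,3)).reshape(480,640,2);zz=P[...,2]
ms=(zz>.040)&(zz<.056)&(c.min(2)>90)&(abs(q[...,1])<.04)&(q[...,0]>.005)&(q[...,0]<.2)
w=w2r(atz(np.argwhere(ms)[:,::-1],.047,K,T));print("row",w.min(0),w.max(0),cv2.minAreaRect(w.astype(np.float32)))
k=(zz>.055)&(zz<.09)&(abs(q[...,0])<.1)&(abs(q[...,1])<.1);print("post",q[k].mean(0),k.sum())
cv2.imwrite("pics/t4.png",cv2.resize(c[170:330,175:435,::-1],None,fx=3,fy=3,interpolation=cv2.INTER_CUBIC))
```

```text
t 12.0 rail [-265.5  -14.6] z 185.3 deg -90.3 F rail [ 0.9 -0.1  0.1] J [ 52.  10. -22.  -0. -57. -33.] w -7.87029594662488e-05
row [ 0.01194885 -0.02147021] [0.15615357 0.01825722] ((0.08404707908630371, -0.0015617478638887405), (0.1441931575536728, 0.03972122445702553), 0.047091152518987656)
post [ 0.00087934 -0.01602879] 70
```

View pics/t4.png

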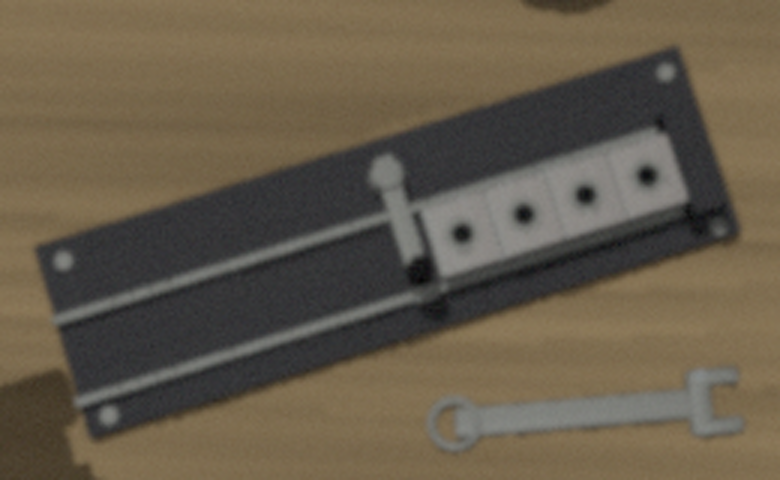

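The picture shows the closed row against the stop (12.0 to 156.2 mm, 144.2 mm long), the bar square behind it with the post at rail (1,-16) mm, and the arm clear. I'm handing the job in.

```bash
python3 -c "
from plant import r
print(r.close_job())"
```

```text
the job is handed in; nothing more can be done
None
```

I pushed the four spacers as one train from behind the last block until they met the end stop, then swung the keeper across the channel behind them by its post. I handed the job in at about 12 s of the 51 s allowed; no verdict is reported.

- **Row:** the push force rose from about 4 N to 30 N when the row reached the stop. In the last picture it spans rail x 12.0 to 156.2 mm. It measures 144.2 mm long, so it is closed (four blocks make 144 mm), and its ends are about 1 mm beyond nominal, which is within calibration error.
- **Keeper:** the force on the post rose to 21 N when the bar reached its own stop. The last picture puts the post at rail (1, −16) mm; the nominal position is (0, −15) mm.
- **Rest of the scene:** the arm was clear, with force readings near zero. The wrench looks unmoved in the last picture. The tape and cup were outside that crop; they looked undisturbed in the side picture taken during the keeper swing. I did not measure any of the three afterwards.

No check failed or disagreed.

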